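Refit the logger box's service cover over its quarter-turn fastener and hold it shut

TASK

The aluminium service cover goes back on the blue logger box. First turn the red wing of the quarter-turn fastener in the box's opening anticlockwise (seen from above) until it lines up with the long sides of the box, then set the cover flat and square in the recess, with the wing standing up through the cover's slot. Press the cover down against its spring seal until it is flush with the rim, without forcing it, and finish while still holding it pressed down there with the gripper, ready for a colleague to lock it; leave the cores and the wooden dowel around it where they are.

Things in the scene. Friction and masses are not known exactly. Their poses are not given: they have to be found in the camera images.
- recess (a point): centre of the recess in the box's top, in the plane of the ledge where the cover's underside rests when fully home, 50 mm above the worktop. x across the box, y along it towards the fastener end, z up. The recess is 102 (x) x 166 mm (y), 8 mm deep below the rim; the rims round it are 17 mm wide; inside it is an open cavity.
- wing (a point): centre of the fastener's red upright wing, on its vertical turning axis: 50 mm from the recess centre along the box's +y, 75 mm above the worktop. The wing is 34 mm long (point x), 10 mm thick (point y), 28 mm high (61 to 89 mm above the worktop, all above the rim); grasp it from above across the 10 mm. The point turns with it; friction (0.06 N m) keeps it where it is left.
- fastener (a joint): angle of the wing, rad, growing anticlockwise seen from above: 0 = wing across the box, 1.571 = wing along the box, in line with the long sides and the cover's slot. It starts between 0.15 and 0.7; mechanical stops at -0.1 and 1.85, so the aligned position is not a stop.
- seal (a joint): how far the black sprung rubber seal in the recess is pressed down, m: 0 = free, standing 4 mm above the ledge; 0.004 = fully down, the cover flush with the rim. With only the cover's own weight on it it stays up (cover 4 mm proud); pressing home takes about 10 N, after which the stop is hard.
- grip (a point): centre of the cover's black upright grip rib, which stands at the plate's centre: 14 mm thick (x), 50 mm long (y), 40 mm high, from 8 to 48 mm above the plate's underside; this point is 28 mm above the underside. x across the plate, y along it towards the slotted end (along the box's y when fitted), z up.
- slot (a point): centre of the slot through the cover, 50 mm from the grip along the cover's +y, 4 mm above the underside; 20 mm (x) x 44 mm (y), flanked by two yellow lines. The wing passes through it with 5 mm of play each side only when it is aligned.
- cover: loose pale aluminium cover plate, 96 (x) x 160 (y) x 8 mm, about 0.25 kg; origin at the centre of its underside, axes as grip. It starts flat on the worktop, to the robot's left of the box, turned at most about 0.5 rad. It fits the recess with 3 mm of play each side.
- box: blue logger box, fixed to the worktop, 136 (x) x 200 (y) x 58 mm high; origin at the centre of its underside, axes as recess. Turned at most about 0.3 rad, its fastener end (marked by a yellow index line on the rim) to the robot's left. Carries the seal and the fastener.
- core_flat: bystander, to be left alone: asphalt drill core standing on end, 86 mm across, 57 mm high, behind the work; origin at the centre of its underside
- core_lying: bystander, to be left alone: black asphalt core lying on its side, 84 x 50 x 84 mm, to the right of the box; origin at its underside
- dowel: bystander, to be left alone: wooden pusher, 26 x 110 x 26 mm, lying just behind the box; origin at its underside

How it is judged:
On the way, in this order (a step that is already met when the one before it is completed fails the run):
1. the fastener's wing is turned in line with the long sides of the box (within 0.15 rad) (value of joint fastener between 1.421 and 1.721 rad), for 0.2 s.
2. the cover sits flat and square in the recess on or below the free seal, the wing through its slot (horizontal distance between grip and recess below 0.007 m and horizontal distance between slot and wing below 0.008 m and angle between grip's own z axis and vertical below 0.04 rad and angle between the y axis of grip and the y axis of recess, either way round below 0.08 rad and value of joint fastener between 1.321 and 1.821 rad and z of cover in the frame of recess below 0.0055 m), for 0.2 s.
At the end, for the whole second after the job is handed in: Cover in the recess (centre within 7 mm, slot within 8 mm of the wing axis, tilt < 0.04, turned < 0.08 rad), within 1.5 mm of flush, seal down at least 2.5 mm, wing aligned within 0.25 rad, cover still, gripper fingers still on the cover with more than 3 N (horizontal distance between grip and recess below 0.007 m and horizontal distance between slot and wing below 0.008 m and angle between grip's own z axis and vertical below 0.04 rad and angle between the y axis of grip and the y axis of recess, either way round below 0.08 rad and value of joint fastener between 1.321 and 1.821 rad and z of cover in the frame of recess below 0.0015 m and value of joint seal above 0.0025 m and contact force between the fingers and cover above 3 N and linear speed of cover below 0.02 m/s); the arm keeps its last pose, push and grip.
It fails at once if the cover is forced: more than 60 N between cover and box (contact force between cover and box above 60 N).
It fails at once if a bystander core or the dowel is moved more than 30 mm (distance of any of core_flat, core_lying, dowel from where it was at the start of the episode above 0.03 m).
It also fails if it takes over 64 s, if anything falls off the work surface, if the arm or the gripper's body presses on something with over 40 N, if the wrist force passes 120 N, or if a joint passes its speed limit or range.

ROBOT

A 6-joint arm with a two-finger parallel gripper is mounted at the origin on a cart in front of the work surface, level with it; the furniture and walls round the work are solid. World frame = base frame: x ahead of the robot, y to its left, z up, the work surface at z = 0. Lengths are in m, angles in rad, forces in N, time in s.
With the tool pointing down it reaches from about 0.275 to 0.75 m from the base axis. Payload 10.2 kg.
Tool frame: the origin (TCP) lies at the very end of the fingers, on their centre line; the grasp point (between the pads) lies 19 mm behind it (robot.grip_depth is the distance from the TCP to the grasp point, in m); z points along the fingers, y is the line along which they close (so a half turn about z gives the same grasp; the last joint's range is limited). The gripper opens to 85 mm and grips with 20 to 120 N. Pads are 22 mm wide; open, the fingers measure 114 mm over their backs; the gripper's body (76 mm by 85 mm) begins 54 mm behind the grasp point. The pads swing forward as they close: fully open they stand 13 mm farther back than shut.
Start: joints at [-1.555, 0.313, 1.498, -0, 1.331, -0.223], TCP at [0.124, -0.51, 0.231] pointing down, gripper open.
Joint ranges: [-2.94, 2.94], [-0.97, 2.17], [0.19, 2.56], [-1.23, 4.37], [0.02, 3.11], [-2.88, 2.88]. Speed limits (rad/s): [2.39, 2.39, 3.01, 3.14, 3.14, 3.14].

INTERFACE

Orientations are given as a unit quaternion [x, y, z, w].
In Python, from workcell import robot gives the robot as it stands.
- The arm moves only by the shell command python3 -m inch 'ROWS' [FORCE]. ROWS is text: rows parted by semicolons, each of 7 numbers parted by spaces: the shift along the tool's x, y, z in cm, then the turn, a rotation vector about the tool's x, y, z in rad, then the closure, from 0 (fully open) to 1 (shut). In form: x y z rx ry rz claw; .... A call has exactly 5 rows; each row is the pose to reach, as a shift and turn from the pose commanded when the call began, along the tool's axes at that moment; what a row does not reach only later rows make up. A row lasts 1/10 s, in which the tool goes at most 50 mm and 8.59 degrees, less where a joint would pass 70% of its speed; a pose out of reach is approached as far as the arm can. A call with a gripper value outside its range is refused whole. The fingers move at their own pace and stop on an object; FORCE is the grip in N (left out, the last holds). Time passes only in rows, so rows that repeat a pose let the fingers close, or fill a call up. It gives the time, the measured TCP pose, the force, the opening and the grip force at its end, in the units of the state.
- robot.sense(): the state, without advancing time (a new reading comes with each control period).
- robot.snapshot(name): name is "side" or "top"; returns a dict with "color" (420x560x3 uint8, blue, green, red), "vertical_fov" (degrees; the focal length in pixels is half the picture's height over the tangent of half this angle, whatever the lens; pixels are square), "cx", "cy" (the principal point, pixels), "dist_coeffs" ([k1, k2, p1, p2, k3] as OpenCV has them; the pictures are not rectified), "R" (3x3) and "t" (3): a world point X has camera coordinates R X + t. Camera axes: x right, y down, z forward; pixel columns grow to the right and rows downward; lengths in m; the calibration is good to about 2 mm. A picture is of the moment at which its call begins. There is no depth.
- robot.hand_in(): hands the job in; it is judged then, once.
The state is a dict: "time_s": time; "joints": joint angles; "joint_velocities": joint speeds; "effort": joint torques, N m; "eef_pos": TCP position; "eef_rot": TCP orientation; "wrist_force": force on the tool from outside, world axes, zero at the start; "wrist_torque": the same for the moment, N m; "gripper_width": opening from 0.0 (shut) to 1.0 (fully open); "grip_force": force on a finger pad.
Only numpy, scipy, OpenCV 4.12 (cv2) and the standard library are available. Lean on these libraries where they do the work, as an engineer would, in place of code of your own. Each camera call takes 0.05 s, during which the arm holds its last target. There are 200 camera calls.

## Working session

There is one attempt and no reset: what is moved stays moved. The work goes in short steps, Python scripts to look and compute and a shell command to move; the robot and the scene stay as the last step left them, time stands still between calls to the robot, and variables do not carry over. Pictures are saved under pics/ and viewed, at most 10 in all, crops included, and the job is handed in when it is done.

```bash
mkdir -p pics; ls
python3 - <<'E'
from workcell import robot
import cv2,pickle
for n in("top","side"):
    s=robot.snapshot(n); cv2.imwrite(f"pics/{n}0.png",s["color"]); pickle.dump(s,open(n+".pkl","wb"))
    print({k:v for k,v in s.items() if k!="color"})
print(robot.sense(),robot.grip_depth)
E
```

```text
pics
{'vertical_fov': 49.05597530390402, 'cx': 279.7475449183852, 'cy': 209.82744975286164, 'dist_coeffs': array([-0.03048892,  0.        ,  0.        ,  0.        ,  0.        ]), 'R': array([[-0.01445644, -0.99973819, -0.01773592],
       [-0.98171999,  0.01755807, -0.18951935],
       [ 0.18978114,  0.01467193, -0.98171679]]), 't': array([-0.04873101,  0.6105915 ,  1.12669315])}
{'vertical_fov': 44.1974833338361, 'cx': 282.132027455231, 'cy': 218.2879630935575, 'dist_coeffs': array([-0.19393764,  0.        ,  0.        ,  0.        ,  0.        ]), 'R': array([[ 0.99932588, -0.03563046, -0.00884679],
       [-0.02229587, -0.39757221, -0.91729997],
       [ 0.02916658,  0.91687884, -0.39809861]]), 't': array([-0.60188845,  0.04586391,  1.46747844])}
{'time_s': 0.1, 'joints': array([-1.55541816e+00,  3.13397389e-01,  1.49833893e+00,  7.31129751e-06,
        1.33098472e+00, -2.23438161e-01]), 'joint_velocities': array([ 1.73335864e-03, -2.28784112e-03, -1.73202360e-03, -9.02287487e-05,
        1.48922128e-03,  1.09614367e-03]), 'effort': array([ 2.65838826e-03, -4.12903512e+01, -2.60145020e+01, -1.43531470e-04,
        3.00839165e-03, -2.05006000e-05]), 'eef_pos': array([ 0.12415727, -0.50988432,  0.23079894]), 'eef_rot': array([ 9.92879258e-01,  1.19123722e-01,  6.21185737e-05, -5.60774488e-04]), 'wrist_force': array([-0.09901335, -0.30652568,  0.42900993]), 'wrist_torque': array([ 0.06953218, -0.00408518,  0.02786101]), 'grip_force': 0.0, 'gripper_width': 1.001371172917129} 0.0187
```

View pics/top0.png

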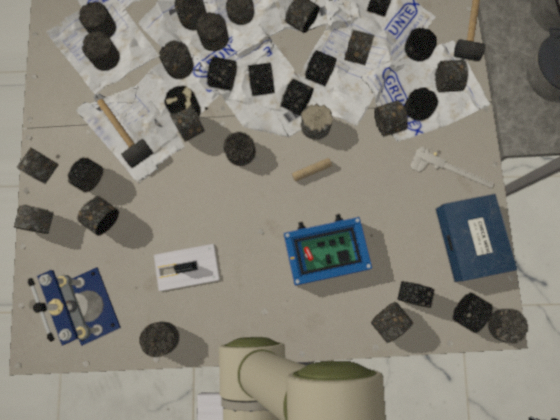

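View pics/side0.png

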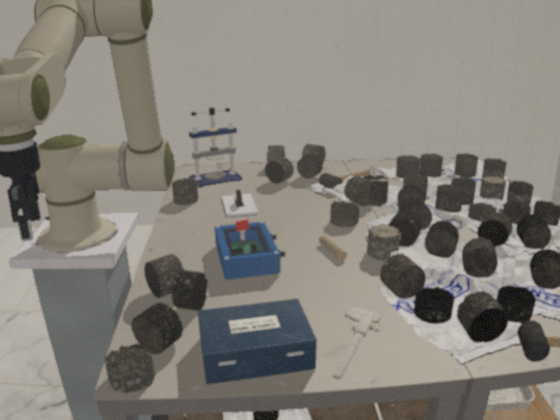

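The top view shows the box near (328,250) with the red wing at (308,253), and the cover at (187,268). I'll enlarge both for the corners.

Run:
```python
import cv2
im=cv2.imread("pics/top0.png")
a=cv2.resize(im[205:295,280:380],None,fx=6,fy=6,interpolation=cv2.INTER_CUBIC)
b=cv2.resize(im[235:300,145:225],None,fx=6,fy=6,interpolation=cv2.INTER_CUBIC)
import numpy as np
c=np.zeros((540,800,3),np.uint8); c[:,:600]=a
cv2.imwrite("pics/box0.png",a); cv2.imwrite("pics/cov0.png",b)
```

```text
(no output)
```

View pics/box0.png

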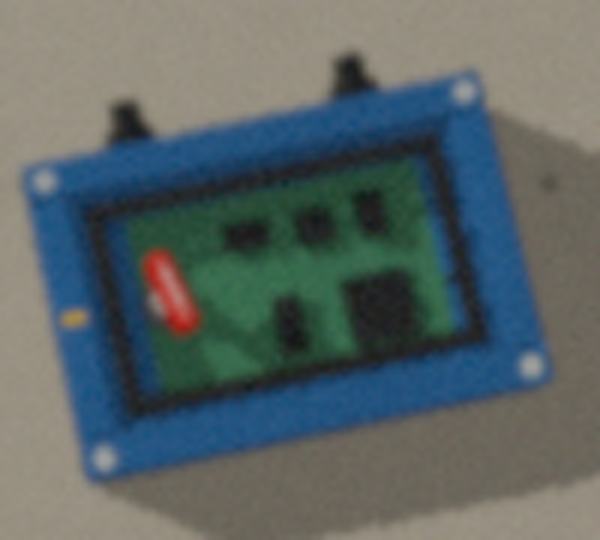

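View pics/cov0.png

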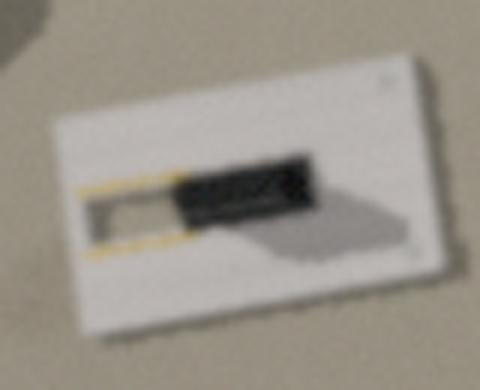

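The box rim corners in the crop are about (24,168), (475,72), (550,378) and (90,480), with the index line on the left at (75,318). The wing's top runs from (155,255) to (187,328). The cover's corners are about (55,118), (410,55), (445,272) and (82,332), with its slot to the left, so it's already the right way round.

```bash
cat > h.py <<'E'
import cv2,numpy as np,pickle
from scipy.optimize import least_squares
from scipy.spatial.transform import Rotation as Ro
from workcell import robot
def K(s):
    f=s["color"].shape[0]/2/np.tan(np.radians(s["vertical_fov"]/2)); return np.array([[f,0,s["cx"]],[0,f,s["cy"]],[0,0,1]])
def proj(s,X): return cv2.projectPoints(np.float64(X),cv2.Rodrigues(s["R"])[0],s["t"],K(s),s["dist_coeffs"])[0].reshape(-1,2)
def unproj(s,uv,z):
    n=cv2.undistortPoints(np.float64(uv).reshape(-1,1,2),K(s),s["dist_coeffs"]).reshape(-1,2)
    d=np.c_[n,np.ones(len(n))]@s["R"]; c=-s["R"].T@s["t"]
    return c+d*((z-c[2])/d[:,2])[:,None]
def fit(s,uv,P,g):  # P body points (z = world height); pose x,y,yaw
    def X(p): return np.c_[np.array([[np.cos(p[2]),-np.sin(p[2])],[np.sin(p[2]),np.cos(p[2])]]).dot(P[:,:2].T).T+p[:2],P[:,2]]
    r=least_squares(lambda p:(proj(s,X(p))-uv).ravel(),g); return r.x,np.sqrt(np.mean(r.fun**2))
def rect(w,l,z): return np.array([[w,l,z],[w,-l,z],[-w,-l,z],[-w,l,z]])*[.5,.5,1]
def go(x,y,z,yaw):  # row (cm, rad) to tool-down pose with tool x at yaw
    q=robot.sense(); R=Ro.from_quat(q["eef_rot"]).as_matrix()
    c,n=np.cos(yaw),np.sin(yaw); T=np.array([[c,n,0],[n,-c,0],[0,0,-1]])
    print("shift cm",np.round(R.T@(np.array([x,y,z])-q["eef_pos"])*100,2),"turn",np.round(Ro.from_matrix(R.T@T).as_rotvec(),3),"yaw now",np.arctan2(R[1,0],R[0,0]))
E
python3 - <<'E'
from h import *
s=pickle.load(open("top.pkl","rb"))
f=lambda L,o:(np.array(L,float)+.5)/6-.5+o
b,e=fit(s,f([(24,168),(475,72),(550,378),(90,480)],(280,205)),rect(.136,.2,.058),[.45,0,.2]);print("box",b,e)
c,e=fit(s,f([(55,118),(410,55),(445,272),(82,332)],(145,235)),rect(.096,.16,.008),[.45,.3,.2]);print("cover",c,e)
w=unproj(s,f([(155,255),(187,328)],(280,205)),.087);d=w[0]-w[1]
print("wing",w.mean(0),np.arctan2(d[1],d[0])-b[2], "pred",b[:2]+.05*np.array([-np.sin(b[2]),np.cos(b[2])]))
wp=b[:2]+.05*np.array([-np.sin(b[2]),np.cos(b[2])])
go(wp[0],wp[1],.18,np.arctan2(d[1],d[0]))
E
```

```text
box [ 0.50407981 -0.17676085  0.19527648] 0.5764959361198196
cover [0.47077263 0.19179155 0.15780408] 0.1919519518308678
wing [ 0.49418119 -0.12723573  0.087     ] 0.19298195965359197 pred [ 0.49437792 -0.12771115]
shift cm [ 45.01 -28.37   5.12] turn [-0.001 -0.    -0.149] yaw now 0.23881444428008158
```

```bash
R='45 -28.4 3 0 0 -0.15 0.5'; python3 -m inch '45 -28.4 3 0 0 -0.15 0.5; 45 -28.4 3 0 0 -0.15 0.5; 45 -28.4 3 0 0 -0.15 0.5; 45 -28.4 3 0 0 -0.15 0.5; 45 -28.4 3 0 0 -0.15 0.5' 60; python3 -c "
from h import *
go(.4943,-.1275,.14,.388)"
```

```text
time_s: 0.6
eef_pos: [0.2987, -0.329, 0.217]
eef_rot: [0.981, 0.193, 0.0, -0.0]
wrist_force: [0.3, -1.8, -0.4]
gripper_width: 0.498
grip_force: 0.0
shift cm [ 25.73 -11.24   7.71] turn [-0. -0.  0.] yaw now 0.38829601002401254
```

```bash
python3 -m inch '25.7 -11.2 6.5 0 0 0 0.5; 25.7 -11.2 6.5 0 0 0 0.5; 25.7 -11.2 6.5 0 0 0 0.5; 25.7 -11.2 6.5 0 0 0 0.5; 25.7 -11.2 6.5 0 0 0 0.5'; python3 -m inch '0 0 0 0 0 0 0.5; 0 0 0 0 0 0 0.5; 0 0 0 0 0 0 0.5; 0 0 0 0 0 0 0.5; 0 0 0 0 0 0 0.5'
python3 - <<'E'
from h import *
go(.4943,-.1275,.067,.388)
a=robot.snapshot("side");u=proj(a,[[.4943,-.1275,.09]])[0].astype(int);print(u)
im=a["color"][u[1]-50:u[1]+50,u[0]-60:u[0]+60];cv2.imwrite("pics/w1.png",cv2.resize(im,None,fx=5,fy=5,interpolation=cv2.INTER_CUBIC))
E
```

```text
time_s: 1.1
eef_pos: [0.4685, -0.1543, 0.1602]
eef_rot: [0.981, 0.193, -0.0, -0.0]
wrist_force: [1.1, -1.0, 0.1]
gripper_width: 0.5
grip_force: 0.0
time_s: 1.6
eef_pos: [0.4671, -0.157, 0.1611]
eef_rot: [0.981, 0.192, 0.0, 0.0]
wrist_force: [-0.6, 1.1, -0.1]
gripper_width: 0.499
grip_force: 0.0
shift cm [ 3.63 -1.71  9.41] turn [ 0.    -0.    -0.001] yaw now 0.3870210677748641
[241 219]
```

View pics/w1.png

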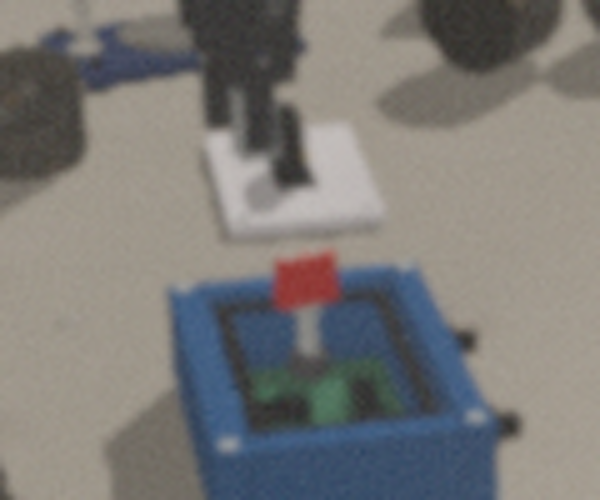

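The side crop shows the wing standing at crop (307,280), where the top view put it, and the tool still behind it. Aligning above, then descending.

```bash
python3 -m inch '3.6 -1.7 0 0 0 0 0.5; 3.6 -1.7 3 0 0 0 0.5; 3.6 -1.7 6 0 0 0 0.5; 3.6 -1.7 8 0 0 0 0.5; 3.6 -1.7 9.4 0 0 0 0.5'; python3 -m inch '0 0 0 0 0 0 0.5; 0 0 0 0 0 0 1; 0 0 0 0 0 0 1; 0 0 0 0 0 0 1; 0 0 0 0 0 0 1' 60;  python3 -c "
from h import *
go(.4943,-.1275,.067,.388)"
```

```text
time_s: 2.15
eef_pos: [0.4937, -0.1269, 0.0654]
eef_rot: [0.981, 0.193, -0.001, -0.0]
wrist_force: [0.8, -0.0, 0.1]
gripper_width: 0.5
grip_force: 0.0
time_s: 2.65
eef_pos: [0.4948, -0.1273, 0.0679]
eef_rot: [0.981, 0.193, 0.001, 0.001]
wrist_force: [-2.2, -1.9, 7.6]
gripper_width: 0.104
grip_force: 59.7
shift cm [-0.05 -0.    0.09] turn [ 0.002 -0.001  0.001] yaw now 0.38891252981995444
```

```bash
python3 -m inch '0 0 0 0 0 -0.14 1; 0 0 0 0 0 -0.28 1; 0 0 0 0 0 -0.42 1; 0 0 0 0 0 -0.56 1; 0 0 0 0 0 -0.7 1'; python3 -m inch '0 0 0 0 0 -0.14 1; 0 0 0 0 0 -0.28 1; 0 0 0 0 0 -0.42 1; 0 0 0 0 0 -0.56 1; 0 0 0 0 0 -0.68 1'; python3 -m inch '0 0 0 0 0 0 1; 0 0 0 0 0 0 1; 0 0 0 0 0 0 1; 0 0 0 0 0 0 1; 0 0 0 0 0 0 1';  python3 -c "
from h import *
go(.4943,-.1275,.067,.1953+1.5708)"
```

```text
time_s: 3.15
eef_pos: [0.4948, -0.1273, 0.0679]
eef_rot: [0.854, 0.52, 0.0, 0.001]
wrist_force: [-2.3, -2.4, 7.2]
gripper_width: 0.1
grip_force: 59.7
time_s: 3.65
eef_pos: [0.4948, -0.1273, 0.0679]
eef_rot: [0.632, 0.775, -0.0, 0.001]
wrist_force: [-1.9, -2.4, 6.7]
gripper_width: 0.104
grip_force: 59.8
time_s: 4.15
eef_pos: [0.4948, -0.1273, 0.0679]
eef_rot: [0.634, 0.774, -0.0, 0.001]
wrist_force: [-2.1, -2.3, 7.4]
gripper_width: 0.102
grip_force: 59.8
shift cm [-0.01 -0.05  0.09] turn [0.001 0.002 0.003] yaw now 1.7689313225332017
```

```bash
python3 -m inch '0 0 0 0 0 0 0.5; 0 0 0 0 0 0 0.5; 0 0 0 0 0 0 0.5; 0 0 -2 0 0 0 0.5; 0 0 -6 0 0 0 0.5';  python3 -c "
from h import *
go(.4708,.1918,.14,.1578+1.5708)"
```

```text
time_s: 4.65
eef_pos: [0.4929, -0.126, 0.1253]
eef_rot: [0.634, 0.773, -0.001, -0.003]
wrist_force: [-0.4, -0.4, 0.1]
gripper_width: 0.494
grip_force: 0.0
shift cm [31.6   4.07 -1.37] turn [-0.005 -0.004  0.04 ] yaw now 1.7686847710506253
```

```bash
python3 -m inch '0 0 -2 0 0 0 0.5; 31.6 4.1 -2 0 0 0.04 0.5; 31.6 4.1 -2 0 0 0.04 0.5; 31.6 4.1 -2 0 0 0.04 0.5; 31.6 4.1 -2 0 0 0.04 0.5'; python3 -m inch '31.6 4.1 -1 0 0 0 0.5; 31.6 4.1 -1 0 0 0 0.5; 31.6 4.1 -1 0 0 0 0.5; 31.6 4.1 -1 0 0 0 0.5; 31.6 4.1 -1 0 0 0 0.5' 2>&1 | head -0;  python3 - <<'E'
from h import *
q=robot.sense();print(q["time_s"],q["eef_pos"])
s=robot.snapshot("top");pickle.dump(s,open("top1.pkl","wb"))
go(.4708,.1918,.14,.1578+1.5708)
E
```

```text
time_s: 5.15
eef_pos: [0.4801, 0.0747, 0.1469]
eef_rot: [0.649, 0.761, 0.0, 0.0]
wrist_force: [1.1, 0.4, -0.4]
gripper_width: 0.5
grip_force: 0.0
5.65 [0.47269714 0.32480142 0.15466299]
shift cm [-13.72  -2.32   1.44] turn [ 0.001 -0.003  0.005] yaw now 1.7332002642114188
```

I overshot past the cover with that second call. It did no harm, and the view of the box is clear.

```bash
python3 -c "
import pickle,cv2
im=pickle.load(open('top1.pkl','rb'))['color']
cv2.imwrite('pics/box1.png',cv2.resize(im[205:295,280:380],None,fx=6,fy=6,interpolation=cv2.INTER_CUBIC))"
```

```text
(no output)
```

View pics/box1.png

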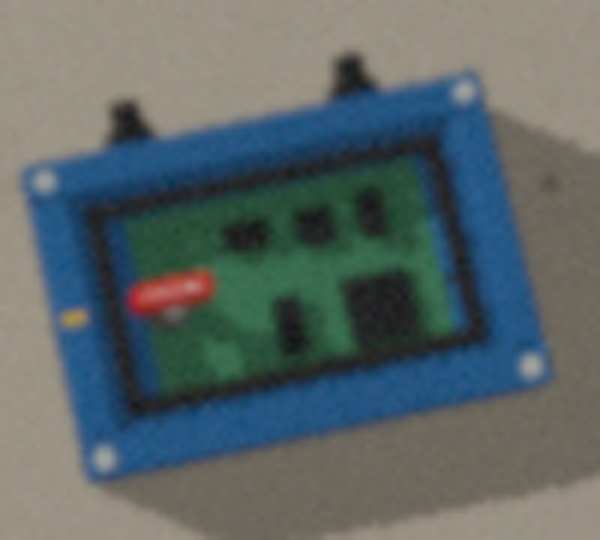

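```bash
python3 -m inch '-5 -0.8 0.5 0 0 0 0.5; -10 -1.7 0.5 0 0 0 0.5; -13.7 -2.3 0.5 0 0 0 0.5; -13.7 -2.3 0.5 0 0 0 0.5; -13.7 -2.3 0.5 0 0 0 0.5';  python3 -c "
from h import *
go(.4708,.1918,.022,.1578+1.5708)"
```

```text
time_s: 6.2
eef_pos: [0.4723, 0.1834, 0.1497]
eef_rot: [0.65, 0.76, 0.0, -0.0]
wrist_force: [-0.1, 0.0, -0.1]
gripper_width: 0.498
grip_force: 0.0
shift cm [ 0.85 -0.02 12.77] turn [ 0.    -0.    -0.001] yaw now 1.7271919092193033
```

The wing now lies along the box, with ends at (130,300) and (213,280), parallel to the long sides. Descending onto the cover's rib.

```bash
python3 -m inch '0.8 0 4 0 0 0 0.5; 0.8 0 8 0 0 0 0.5; 0.8 0 11 0 0 0 0.5; 0.8 0 12.7 0 0 0 0.5; 0.8 0 12.7 0 0 0 0.5';  python3 -m inch '0 0 0 0 0 0 1; 0 0 0 0 0 0 1; 0 0 0 0 0 0 1; 0 0 0 0 0 0 1; 0 0 0 0 0 0 1' 100; python3 -c "
from h import *
go(.4708,.1918,.022,.1578+1.5708)"
```

```text
time_s: 6.7
eef_pos: [0.4694, 0.1925, 0.0205]
eef_rot: [0.649, 0.761, -0.002, -0.002]
wrist_force: [-0.4, 0.1, -0.3]
gripper_width: 0.502
grip_force: 0.0
time_s: 7.2
eef_pos: [0.4717, 0.1921, 0.024]
eef_rot: [0.649, 0.761, 0.001, 0.001]
wrist_force: [-0.1, 1.6, 5.8]
gripper_width: 0.14
grip_force: 98.7
shift cm [-0.01 -0.09  0.2 ] turn [ 0.003 -0.     0.   ] yaw now 1.7289085994177076
```

```bash
python3 -m inch '0 0 -4 0 0 0 1; 0 0 -8 0 0 0 1; 0 0 -12 0 0 0 1; 0 0 -14 0 0 0 1; 0 0 -14 0 0 0 1'; python3 -c "
from h import *
go(.5045,-.1763,.165,.1953+1.5708)"
```

```text
time_s: 7.7
eef_pos: [0.4721, 0.1919, 0.1656]
eef_rot: [0.649, 0.761, 0.002, 0.002]
wrist_force: [0.2, 0.2, -3.0]
gripper_width: 0.142
grip_force: 98.5
shift cm [-36.87  -2.6    0.04] turn [ 0.006  0.    -0.037] yaw now 1.7289031023024384
```

```bash
python3 -m inch '-4 -0.3 0 0 0 -0.01 1; -8 -0.6 0 0 0 -0.02 1; -12 -0.9 0 0 0 -0.03 1; -16 -1.2 0 0 0 -0.037 1; -20 -1.5 0 0 0 -0.037 1';  python3 -m inch '-4 -0.3 0 0 0 0 1; -8 -0.6 0 0 0 0 1; -12 -0.8 0 0 0 0 1; -15 -0.9 0 0 0 0 1; -16.8 -0.9 0 0 0 0 1'; python3 -m inch '0 0 0 0 0 0 1; 0 0 0 0 0 0 1; 0 0 0 0 0 0 1; 0 0 0 0 0 0 1; 0 0 0 0 0 0 1'
python3 - <<'E'
from h import *
go(.5045,-.1763,.165,.1953+1.5708)
for n in("top","side"):
    a=robot.snapshot(n);pickle.dump(a,open(n+"2.pkl","wb"))
    u=proj(a,[[.5,-.165,.1]])[0].astype(int);o=(u[0]-65,u[1]-50);print(n,o)
    cv2.imwrite(f"pics/{n}2.png",cv2.resize(a["color"][o[1]:o[1]+100,o[0]:o[0]+130],None,fx=6,fy=6,interpolation=cv2.INTER_CUBIC))
E
```

```text
time_s: 8.2
eef_pos: [0.4868, -0.0097, 0.1611]
eef_rot: [0.635, 0.773, -0.0, -0.001]
wrist_force: [0.5, 0.0, -2.2]
gripper_width: 0.142
grip_force: 98.3
time_s: 8.7
eef_pos: [0.5108, -0.1767, 0.161]
eef_rot: [0.636, 0.772, -0.0, -0.001]
wrist_force: [0.7, 0.2, -1.3]
gripper_width: 0.142
grip_force: 98.4
time_s: 9.2
eef_pos: [0.5113, -0.1741, 0.1627]
eef_rot: [0.635, 0.773, 0.0, 0.0]
wrist_force: [-0.2, -0.7, -1.7]
gripper_width: 0.143
grip_force: 98.4
shift cm [-0.08 -0.71 -0.23] turn [ 0.    -0.     0.001] yaw now 1.7667902669096833
top (np.int64(258), np.int64(199))
side (np.int64(178), np.int64(171))
```

View pics/side2.png

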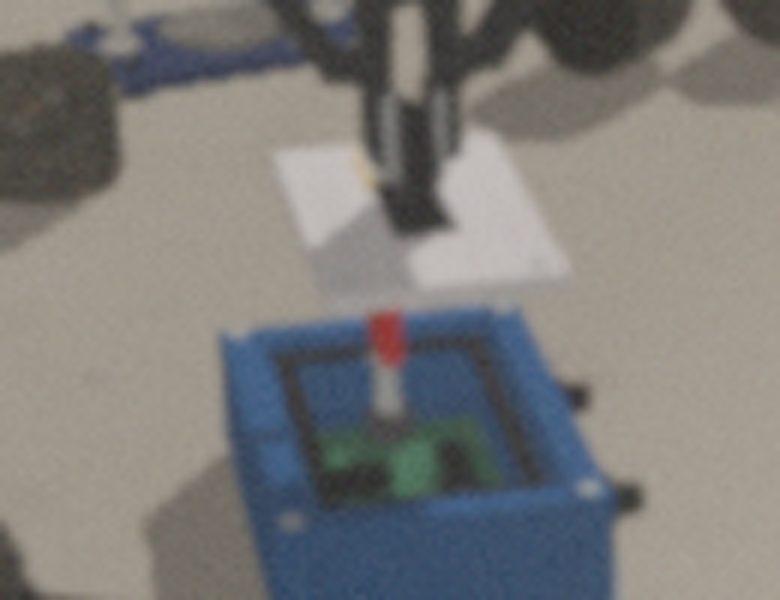

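View pics/top2.png

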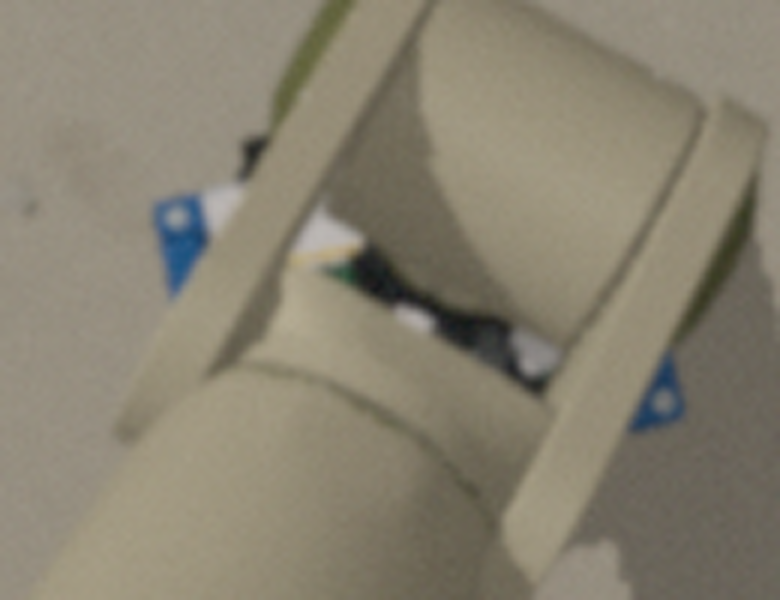

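The side crop shows the held cover's top corners near (275,155), (497,133), (570,268) and (325,300). The box screws are at (240,338), (505,312), (590,488) and (291,521), and the wing's top is at (386,315). I'll use the screws as a reference to cancel the calibration error.

Run:
```python
from h import *
t=pickle.load(open("top.pkl","rb"));a=pickle.load(open("side2.pkl","rb"))
f=lambda L,o:(np.array(L,float)+.5)/6-.5+o
sc=unproj(t,f([(44,180),(464,92),(531,365),(104,458)],(280,205)),.058)[[0,1,2,3]]
ss=unproj(a,f([(240,338),(505,312),(590,488),(291,521)],(178,171)),.058)
# top order: far-left(+x,+y), far-right(+x,-y), near-right(-x,-y), near-left(-x,+y); side: (-x,+y),(+x,+y),(+x,-y),(-x,-y)
ss=ss[[1,2,3,0]]
print("screws top\n",sc[:,:2]," \nside-top mm\n",((ss-sc)[:,:2]*1e3).round(1),sc[:,:2].mean(0))
w=unproj(a,f([(386,313)],(178,171)),.089);print("wing end side",w)
P=rect(.096,.16,.1467)[[3,0,1,2]]
c,e=fit(a,f([(275,155),(497,133),(570,268),(325,300)],(178,171)),P,[.5,-.17,.2]);print("cover",c,e)
q=robot.sense()["eef_pos"];print("tcp",q, "cover-tcp mm",(c[:2]-q[:2])*1e3)
```

```text
screws top
 [[ 0.54517524 -0.07592168]
 [ 0.57990692 -0.25558806]
 [ 0.46361579 -0.27832547]
 [ 0.42797975 -0.09889152]]  
side-top mm
 [[ 0.1 -2.1]
 [-0.9  3.3]
 [-1.8  3.7]
 [ 0.2 -1.1]] [ 0.50416943 -0.17718168]
wing end side [[ 0.49563135 -0.14629295  0.089     ]]
cover [ 0.51096307 -0.17319529  0.18854534] 0.41358530299324386
tcp [ 0.51130113 -0.17443406  0.16268603] cover-tcp mm [-0.3380671   1.23876755]
```

```bash
python3 -m inch '-0.1 -0.7 0 0 0 0 1; -0.1 -0.7 0 0 0 0 1; -0.1 -0.7 1 0 0 0 1; -0.1 -0.7 2 0 0 0 1; -0.1 -0.7 2.5 0 0 0 1'; python3 -m inch '0 0 0 0 0 0 1; 0 0 0 0 0 0 1; 0 0 0 0 0 0 1; 0 0 0 0 0 0 1; 0 0 0 0 0 0 1'; python3 -c "
from h import *
go(.5043,-.1766,.09,.1953+1.5708)"
```

```text
time_s: 9.8
eef_pos: [0.5041, -0.1769, 0.1359]
eef_rot: [0.635, 0.773, -0.0, -0.001]
wrist_force: [-0.2, 0.7, -1.9]
gripper_width: 0.145
grip_force: 98.4
time_s: 10.3
eef_pos: [0.5047, -0.1772, 0.1378]
eef_rot: [0.635, 0.773, 0.0, 0.0]
wrist_force: [-0.1, 0.5, -2.9]
gripper_width: 0.143
grip_force: 98.4
shift cm [ 0.07 -0.03  4.78] turn [ 0.  0. -0.] yaw now 1.7658148940975391
```

```bash
python3 -m inch '0.05 0 1 0 0 0 1; 0.05 0 2 0 0 0 1; 0.05 0 3 0 0 0 1; 0.05 0 4 0 0 0 1; 0.05 0 4.8 0 0 0 1'; python3 -m inch '0 0 0 0 0 0 1; 0 0 0 0 0 0 1; 0 0 0 0 0 0 1; 0 0 0 0 0 0 1; 0 0 0 0 0 0 1'; python3 -c "
from h import *
go(.5043,-.1766,.078,.1953+1.5708)"
```

```text
time_s: 10.8
eef_pos: [0.5042, -0.1766, 0.0883]
eef_rot: [0.635, 0.773, -0.0, -0.001]
wrist_force: [0.0, -0.1, -2.3]
gripper_width: 0.142
grip_force: 98.4
time_s: 11.3
eef_pos: [0.5046, -0.1768, 0.0899]
eef_rot: [0.635, 0.773, 0.0, 0.0]
wrist_force: [-0.3, -0.1, -2.8]
gripper_width: 0.14
grip_force: 98.4
shift cm [ 0.02 -0.03  1.19] turn [ 0.  0. -0.] yaw now 1.7658149327101091
```

The wing went through the slot without contact. Lowering gently.

```bash
python3 -m inch '0 0 0.3 0 0 0 1; 0 0 0.5 0 0 0 1; 0 0 0.7 0 0 0 1; 0 0 0.9 0 0 0 1; 0 0 1 0 0 0 1'; python3 -m inch '0 0 0 0 0 0 1; 0 0 0.05 0 0 0 1; 0 0 0.1 0 0 0 1; 0 0 0.15 0 0 0 1; 0 0 0.15 0 0 0 1'
```

```text
time_s: 11.8
eef_pos: [0.5044, -0.1766, 0.0793]
eef_rot: [0.635, 0.773, -0.0, -0.0]
wrist_force: [-0.5, 0.5, -2.1]
gripper_width: 0.143
grip_force: 98.4
time_s: 12.3
eef_pos: [0.5045, -0.1767, 0.0781]
eef_rot: [0.635, 0.773, 0.0, 0.0]
wrist_force: [0.1, 0.7, -2.6]
gripper_width: 0.14
grip_force: 98.6
```

```bash
python3 -m inch '0 0 0.05 0 0 0 1; 0 0 0.1 0 0 0 1; 0 0 0.15 0 0 0 1; 0 0 0.2 0 0 0 1; 0 0 0.2 0 0 0 1'; python3 -m inch '0 0 0.05 0 0 0 1; 0 0 0.1 0 0 0 1; 0 0 0.1 0 0 0 1; 0 0 0.1 0 0 0 1; 0 0 0.1 0 0 0 1'
```

```text
time_s: 12.8
eef_pos: [0.5045, -0.1767, 0.0763]
eef_rot: [0.635, 0.773, 0.0, 0.0]
wrist_force: [-3.3, 0.7, 5.3]
gripper_width: 0.14
grip_force: 99.2
time_s: 13.3
eef_pos: [0.5046, -0.1767, 0.0755]
eef_rot: [0.635, 0.773, -0.0, 0.0]
wrist_force: [-3.0, 1.3, 6.9]
gripper_width: 0.142
grip_force: 99.4
```

```bash
python3 -m inch '0 0 0.04 0 0 0 1; 0 0 0.08 0 0 0 1; 0 0 0.1 0 0 0 1; 0 0 0.1 0 0 0 1; 0 0 0.1 0 0 0 1'; python3 -m inch '0 0 0.03 0 0 0 1; 0 0 0.06 0 0 0 1; 0 0 0.06 0 0 0 1; 0 0 0.06 0 0 0 1; 0 0 0.06 0 0 0 1'
```

```text
time_s: 13.8
eef_pos: [0.5046, -0.1768, 0.0747]
eef_rot: [0.635, 0.773, -0.0, 0.0]
wrist_force: [-3.3, 2.2, 8.9]
gripper_width: 0.141
grip_force: 99.6
time_s: 14.3
eef_pos: [0.5046, -0.1767, 0.0742]
eef_rot: [0.635, 0.773, -0.0, 0.0]
wrist_force: [-4.7, 1.8, 9.6]
gripper_width: 0.144
grip_force: 99.8
```

```bash
python3 -m inch '0 0 0.03 0 0 0 1; 0 0 0.06 0 0 0 1; 0 0 0.06 0 0 0 1; 0 0 0.06 0 0 0 1; 0 0 0.06 0 0 0 1'; python3 -m inch '0 0 0.03 0 0 0 1; 0 0 0.05 0 0 0 1; 0 0 0.05 0 0 0 1; 0 0 0.05 0 0 0 1; 0 0 0.05 0 0 0 1'
```

```text
time_s: 14.8
eef_pos: [0.5046, -0.1767, 0.074]
eef_rot: [0.635, 0.773, -0.0, 0.0]
wrist_force: [-5.9, 2.8, 14.7]
gripper_width: 0.143
grip_force: 101.1
time_s: 15.3
eef_pos: [0.5046, -0.1767, 0.074]
eef_rot: [0.635, 0.773, -0.0, 0.0]
wrist_force: [-9.2, 3.6, 19.8]
gripper_width: 0.144
grip_force: 101.7
```

Hard stop reached at a TCP height of 74.0 mm, the fully home height, with about 20 N on it. One check picture before handing in.

```bash
python3 -m inch '0 0 0 0 0 0 1; 0 0 0 0 0 0 1; 0 0 0 0 0 0 1; 0 0 0 0 0 0 1; 0 0 0 0 0 0 1'
python3 - <<'E'
from h import *
a=robot.snapshot("side")
cv2.imwrite("pics/side3.png",cv2.resize(a["color"][171:271,178:308],None,fx=6,fy=6,interpolation=cv2.INTER_CUBIC))
E
```

```text
time_s: 15.8
eef_pos: [0.5046, -0.1767, 0.074]
eef_rot: [0.635, 0.773, -0.0, 0.0]
wrist_force: [-8.6, 3.6, 18.9]
gripper_width: 0.136
grip_force: 101.7
```

View pics/side3.png

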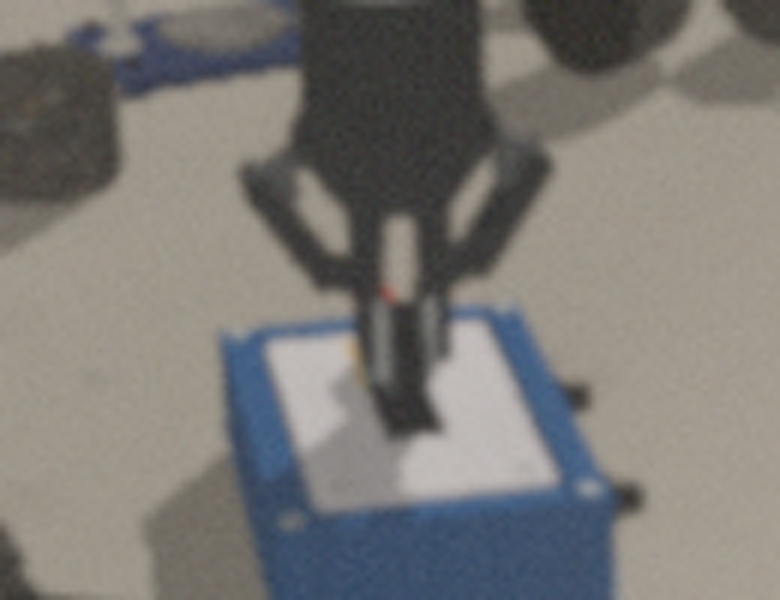

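The cover sits square and flush in the recess, with corners near (265,340), (490,320), (557,485) and (318,512). The red wing shows behind the rib at (388,293).

```bash
python3 -c "
from workcell import robot
print(robot.hand_in())"
```

```text
the job is handed in; nothing more can be done
None
```

I turned the wing in line with the box's long sides, set the cover square in the recess with the wing through its slot, and handed in with the gripper still pressing it flush at about 20 N; no verdict came back.

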